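# Load the blow-dry column: hubs, stacked totes, air on

## Robot

A 6-joint arm with a two-finger parallel gripper is mounted at the origin on the work surface. World frame = base frame: x ahead of the robot, y to its left, z up, the work surface at z = 0. Lengths are in m, angles in rad, forces in N, time in s.
With the tool pointing down it reaches from about 0.35 to 0.975 m from the base axis. Payload 4.9 kg.
Tool frame: the origin (TCP) lies between the finger pads; the fingertips stand 8 mm ahead of it and the grasp point (between the pads) lies 11 mm behind it; z points along the fingers, y is the line along which they close (so a half turn about z gives the same grasp; the last joint's range is limited). The gripper opens to 85 mm and grips with 20 to 120 N. Pads are 22 mm wide; open, the fingers measure 114 mm over their backs; the gripper's body (76 mm by 85 mm) begins 54 mm behind the grasp point. The pads swing forward as they close: fully open they stand 13 mm farther back than shut.
Start: joints at [-0.119, 0.053, 1.613, -0, 1.476, -0.119], TCP at [0.625, 0, 0.239] pointing down, gripper open.
Joint ranges: [-3.01, 3.01], [-1.01, 2.22], [0.06, 2.58], [-1.02, 4.17], [0.09, 2.62], [-3.14, 3.14]. Speed limits (rad/s): [2.57, 2.57, 3.14, 3.14, 3.14, 3.14].

## Interface

Orientations are given as a unit quaternion [x, y, z, w].
In Python, from cell import bot gives the robot as it stands. The module is installed in compiled form; this text tells all that it offers.
- The arm moves only by the shell command python3 -m pendant 'ROWS'. ROWS is a JSON object of lists of equal length, an entry for each row: "dp": the shift along the tool's x, y, z in m, a list of three; "spin": the turn about the tool's z in rad; "jaw": the finger opening in m, from 0 to 0.0854. A call has 1 to 8 rows; each row is the pose to reach, as a shift and turn from the pose commanded when the call began, along the tool's axes at that moment; what a row does not reach only later rows make up. A row lasts 1/12 s, in which the tool goes at most 41.7 mm and 7.16 degrees, less where a joint would pass 70% of its speed; a pose out of reach is approached as far as the arm can. A call with a gripper value outside its range is refused whole. The fingers move at their own pace and stop on an object; the grip force is fixed at half the most. Time passes only in rows, so rows that repeat a pose let the fingers close. It gives the time, the measured TCP pose, the force, the opening and the grip force at its end, in the units of the state.
- bot.sense(): the state, without advancing time (a new reading comes with each control period).
- bot.get_image(name): name is "scene" or "side" or "wrist"; returns a dict with "pixels" (384x512x3 uint8, red, green, blue), "depth" (384x512 float32, m along the optical axis (not along the pixel's ray), 0 where there is no reading), "fx", "fy", "cx", "cy" (pixels), "dist_coeffs" ([k1, k2, p1, p2, k3] as OpenCV has them; the pictures are not rectified), "T" (4x4, takes a point from camera to world coordinates); the wrist camera has in their place "tool_from_camera" (4x4, takes a point from camera to tool coordinates, whose origin is the TCP and whose axes are the flange's). Camera axes: x right, y down, z forward; pixel columns grow to the right and rows downward; lengths in m; the calibration is good to about 2 mm. A picture is of the moment at which its call begins: read the wrist's pose just before it.
- bot.hand_in(): hands the job in; it is judged then, once.
The state is a dict: "t": time; "joint_pos": joint angles; "qd": joint speeds; "tau": joint torques, N m; "tool_pos": TCP position; "tcp_rot": TCP orientation; "wrist_force": force on the tool from outside, world axes, zero at the start; "ft_torque": the same for the moment, N m; "width": opening from 0.0 (shut) to 1.0 (fully open); "gripper_force": force on a finger pad.
Only numpy, scipy, OpenCV 4.12 (cv2) and the standard library are available. Lean on these libraries where they do the work, as an engineer would, in place of code of your own. Each camera call takes 0.05 s, during which the arm holds its last target. There are 200 camera calls.

## Task

The washed hubs and totes are to be blown dry: first shut the air lever right against its red stop, then stand both steel hubs upright on the floor of the fixed bottom tote, and, with the air still shut, put all the loose blue totes on top of it in one column, each turned so that its yellow end comes over the blue end of the tote beneath, so that they stack level on their stops instead of nesting. Last, swing the air lever until it lines up with the green mark, and let go. Leave the other things on the bench where they are.

Things in the scene. Friction and masses are not known exactly. Their poses are not given: they have to be found in the camera images.
- rack: Fixed blue bottom tote, shaped as the loose ones but with no post, on a grey plinth (168 x 128 mm, 20 mm high) on the table. Origin: centre of the underside of its tote part, 20 mm above the table; z up; x towards its yellow end. Inner floor 4 mm above the origin; clear floor 92 x 84 mm (x, y): both hubs stand there in a row along x, at x = -21 and +24 mm.
- tote1: Loose blue tote, one end yellow, 0.14 to 0.28 kg, may be absent. Origin: centre of underside; z up, x towards the yellow end. 70 mm high, rim 162 x 122 mm outside; lower half (to 36 mm) 132 x 92 mm, notched ends. Floor 4 mm; in its middle a square white post to hold it by, 24 x 24 mm, sides along x and y, top 35 mm above the underside, 30 mm clear of the long walls, 34 mm of the ends.
- tote1_yellow (a point): Middle of the rim of the yellow end of tote1, 74 mm along x and 70 mm up from its origin. Yellow over the blue end of the tote beneath (turned half round), a tote rests on stops inside the ends, 62 mm above the tote beneath, with 7 mm play sideways; yellow over yellow it falls in and nests, only 36 mm above.
- tote2: Loose blue tote, one end yellow, 0.14 to 0.28 kg, may be absent. Origin: centre of underside; z up, x towards the yellow end. 70 mm high, rim 162 x 122 mm outside; lower half (to 36 mm) 132 x 92 mm, notched ends. Floor 4 mm; in its middle a square white post to hold it by, 24 x 24 mm, sides along x and y, top 35 mm above the underside, 30 mm clear of the long walls, 34 mm of the ends.
- tote2_yellow (a point): Middle of the rim of the yellow end of tote2, 74 mm along x and 70 mm up from its origin. Yellow over the blue end of the tote beneath (turned half round), a tote rests on stops inside the ends, 62 mm above the tote beneath, with 7 mm play sideways; yellow over yellow it falls in and nests, only 36 mm above.
- tote3: Loose blue tote, one end yellow, 0.14 to 0.28 kg, may be absent. Origin: centre of underside; z up, x towards the yellow end. 70 mm high, rim 162 x 122 mm outside; lower half (to 36 mm) 132 x 92 mm, notched ends. Floor 4 mm; in its middle a square white post to hold it by, 24 x 24 mm, sides along x and y, top 35 mm above the underside, 30 mm clear of the long walls, 34 mm of the ends.
- tote3_yellow (a point): Middle of the rim of the yellow end of tote3, 74 mm along x and 70 mm up from its origin. Yellow over the blue end of the tote beneath (turned half round), a tote rests on stops inside the ends, 62 mm above the tote beneath, with 7 mm play sideways; yellow over yellow it falls in and nests, only 36 mm above.
- rack_yellow (a point): Middle of the yellow end's rim of the fixed bottom tote, 74 mm along x and 70 mm up from its origin.
- hub1: A turned steel hub, 0.2 kg, standing flange down: flange 36 mm across and 10 mm thick, above it a plain neck 24 mm across up to 44 mm. Origin: centre of the flange's underside, z up the neck.
- hub2: A turned steel hub, 0.2 kg, standing flange down: flange 36 mm across and 10 mm thick, above it a plain neck 24 mm across up to 44 mm. Origin: centre of the flange's underside, z up the neck.
- valve: The air valve: a fixed round grey housing, 170 mm across and 26 mm high, on the table. Origin: centre of its underside, on the lever's vertical axis; x points along the lever's shut position, marked by a red stop block (top at 48 mm) just beside it.
- air_lever (a joint): Angle of the air lever, a steel arm that swings level about the valve's vertical axis: 0 = shut, against the red stop; grows counter-clockwise seen from above, up to 1.7. It stays where it is left; about 3 N at the knob moves it.
- lever_grip (a point): The lever's knob, a black upright cylinder 22 mm across, 47 to 93 mm above the table and 60 mm out from the valve's axis; the point lies on its axis 73 mm above the table; x points outward along the arm.
- mark: Green mark, a bar 22 x 12 x 3 mm on the edge of the valve's housing (fixed in a run, elsewhere in the next). Origin on the valve's axis, 26 mm above the table; x points from the axis to the mark, so the lever lines up with it when both point the same way.
- eraser: Bystander: black rubber block 50 x 32 x 24 mm. Origin: centre of underside.
- threadlock: Bystander: small red bottle, 30 mm across, 68 mm high. Origin: centre of underside.
- file: Bystander: file with wooden handle, 240 mm long, lying at the far side. Origin: at its middle, underneath.
- tape: Bystander: yellow roll of tape, 90 mm across, 24 mm high, at the far side. Origin: centre of underside.
- screwdriver: Bystander: screwdriver lying at the left. Origin: at its middle, underneath.
- jar: Bystander: grey jar 60 mm across, 75 mm high, at the right. Origin: centre of underside.

How it is judged:
On the way, in this order (a step that is already met when the one before it is completed fails the run):
1. the air lever is shut against its stop (within 0.10 rad) (value of joint air_lever below 0.1 rad), for 0.2 s.
2. the hubs stand upright on the floor of the bottom tote, the air shut (x of hub1 in the frame of rack between -0.055 and 0.055 m and y of hub1 in the frame of rack between -0.045 and 0.045 m and z of each of hub1, hub2 in the frame of rack below 0.012 m and angle between each of hub1, hub2's own z axis and vertical below 0.15 rad and x of hub2 in the frame of rack between -0.055 and 0.055 m and y of hub2 in the frame of rack between -0.045 and 0.045 m and value of joint air_lever below 0.1 rad), for 0.2 s.
3. all loose totes are stacked on the bottom tote, each turned half round to the one beneath, the air shut (all of step 2 and horizontal distance between each of tote1, tote2, tote3 and rack below 0.022 m and angle between the x axis of each of tote1, tote2, tote3 and the x axis of rack, either way round below 0.15 rad and angle between each of tote1, tote2, tote3's own z axis and vertical below 0.06 rad and ((z of tote1 in the frame of rack between 0.056 and 0.068 m and x of tote1_yellow in the frame of rack below -0.04 m) or (z of tote1 in the frame of rack between 0.118 and 0.13 m and x of tote1_yellow in the frame of rack above 0.04 m) or (z of tote1 in the frame of rack between 0.18 and 0.192 m and x of tote1_yellow in the frame of rack below -0.04 m)) and ((z of tote2 in the frame of rack between 0.056 and 0.068 m and x of tote2_yellow in the frame of rack below -0.04 m) or (z of tote2 in the frame of rack between 0.118 and 0.13 m and x of tote2_yellow in the frame of rack above 0.04 m) or (z of tote2 in the frame of rack between 0.18 and 0.192 m and x of tote2_yellow in the frame of rack below -0.04 m)) and ((z of tote3 in the frame of rack between 0.056 and 0.068 m and x of tote3_yellow in the frame of rack below -0.04 m) or (z of tote3 in the frame of rack between 0.118 and 0.13 m and x of tote3_yellow in the frame of rack above 0.04 m) or (z of tote3 in the frame of rack between 0.18 and 0.192 m and x of tote3_yellow in the frame of rack below -0.04 m))), for 0.3 s.
4. the air lever is in line with the green mark (within 0.10 rad) (angle between the x axis of lever_grip and the x axis of mark, either way round below 0.1 rad), for 0.3 s.
At the end, for the whole second after the job is handed in: Hubs upright on the bottom tote's floor; every loose tote level in the column (62 mm steps, 6 mm; centred within 22 mm, 0.15 rad), yellow end opposite to that of the tote beneath; lever within 0.10 rad of the green mark; all at rest, let go (x of hub1 in the frame of rack between -0.055 and 0.055 m and y of hub1 in the frame of rack between -0.045 and 0.045 m and z of each of hub1, hub2 in the frame of rack below 0.012 m and angle between each of hub1, hub2's own z axis and vertical below 0.15 rad and x of hub2 in the frame of rack between -0.055 and 0.055 m and y of hub2 in the frame of rack between -0.045 and 0.045 m and horizontal distance between each of tote1, tote2, tote3 and rack below 0.022 m and angle between the x axis of each of tote1, tote2, tote3 and the x axis of rack, either way round below 0.15 rad and angle between each of tote1, tote2, tote3's own z axis and vertical below 0.06 rad and ((z of tote1 in the frame of rack between 0.056 and 0.068 m and x of tote1_yellow in the frame of rack below -0.04 m) or (z of tote1 in the frame of rack between 0.118 and 0.13 m and x of tote1_yellow in the frame of rack above 0.04 m) or (z of tote1 in the frame of rack between 0.18 and 0.192 m and x of tote1_yellow in the frame of rack below -0.04 m)) and ((z of tote2 in the frame of rack between 0.056 and 0.068 m and x of tote2_yellow in the frame of rack below -0.04 m) or (z of tote2 in the frame of rack between 0.118 and 0.13 m and x of tote2_yellow in the frame of rack above 0.04 m) or (z of tote2 in the frame of rack between 0.18 and 0.192 m and x of tote2_yellow in the frame of rack below -0.04 m)) and ((z of tote3 in the frame of rack between 0.056 and 0.068 m and x of tote3_yellow in the frame of rack below -0.04 m) or (z of tote3 in the frame of rack between 0.118 and 0.13 m and x of tote3_yellow in the frame of rack above 0.04 m) or (z of tote3 in the frame of rack between 0.18 and 0.192 m and x of tote3_yellow in the frame of rack below -0.04 m)) and angle between the x axis of lever_grip and the x axis of mark, either way round below 0.1 rad and velocity of joint air_lever below 0.1 rad/s and linear speed of each of tote1, tote2, tote3, hub1, hub2 below 0.02 m/s); the robot touches nothing.
It fails at once if a bystander is pushed more than 40 mm away (distance of any of eraser, threadlock, file, tape, screwdriver, jar from where it was at the start of the episode above 0.04 m).
Of tote1, tote2, tote3 only 2 to 3 are there at a start; the rules pass over those that are not, and their reading is None.
At some moment in a run one of tote1, tote2, tote3, hub1, hub2 may be knocked a few centimetres aside while the robot is not near it.
It also fails if it takes over 208 s, if anything falls off the work surface, if the arm or the gripper's body presses on something with over 40 N, if the wrist force passes 120 N, or if a joint passes its speed limit or range.

## Working session

There is one attempt and no reset: what is moved stays moved. The work goes in short steps, Python scripts to look and compute and a shell command to move; the robot and the scene stay as the last step left them, time stands still between calls to the robot, and variables do not carry over. Pictures are saved under pics/ and viewed, at most 14 in all, crops included, and the job is handed in when it is done.

```bash
mkdir -p pics; cat > h.py <<'E'
import numpy as np, cv2
from cell import bot
from scipy.spatial.transform import Rotation as R
def tool():
    s=bot.sense(); T=np.eye(4); T[:3,:3]=R.from_quat(s['tcp_rot']).as_matrix(); T[:3,3]=s['tool_pos']; return T
def grab(n,f=None):
    if n=='wrist': Tt=tool()
    im=bot.get_image(n); im['T']=Tt@np.array(im['tool_from_camera']) if n=='wrist' else np.array(im['T'])
    im['K']=np.array([[im['fx'],0,im['cx']],[0,im['fy'],im['cy']],[0,0,1.]])
    if f: cv2.imwrite(f'pics/{f}.png',im['pixels'][:,:,::-1])
    return im
def rays(im,uv):
    p=cv2.undistortPoints(np.array(uv,float).reshape(-1,1,2),im['K'],np.array(im['dist_coeffs']))[:,0]
    return np.c_[p,np.ones(len(p))]
def plane(im,uv,z):
    d=rays(im,uv)@im['T'][:3,:3].T; o=im['T'][:3,3]
    return o+d*((z-o[2])/d[:,2])[:,None]
def deproj(im,uv):
    uv=np.array(uv,int).reshape(-1,2); D=im['depth'][uv[:,1],uv[:,0]]
    return (rays(im,uv)*D[:,None])@im['T'][:3,:3].T+im['T'][:3,3]
def cloud(im):
    h,w=im['depth'].shape; vv,uu=np.mgrid[:h,:w]
    return deproj(im,np.c_[uu.ravel(),vv.ravel()]).reshape(h,w,3)
def st():
    s=bot.sense(); e=R.from_quat(s['tcp_rot']).as_matrix()
    print('t',round(s['t'],2),'tcp',np.round(s['tool_pos'],4),'x',np.round(e[:,0],3),'y',np.round(e[:,1],3),'z',np.round(e[:,2],3),'F',np.round(s['wrist_force'],1),'w',round(s['width'],3),'g',s['gripper_force'])
    return s
E
python3 - <<'E'
from h import *
s=st(); print(s['joint_pos'])
a=grab('scene');b=grab('side')
for n,i in (('scene',a),('side',b)):print(n,np.round(i['T'],3).tolist(),i['fx'])
cv2.imwrite('pics/a.png',a['pixels'][:,:,::-1]);cv2.imwrite('pics/b.png',b['pixels'][:,:,::-1])
np.save('/tmp/a.npy',a,allow_pickle=True);np.save('/tmp/b.npy',b,allow_pickle=True)
E
```

```text
t 0.0 tcp [6.244e-01 1.000e-04 2.380e-01] x [-0.  1.  0.] y [ 1.     0.    -0.002] z [-0.002  0.    -1.   ] F [-0.5  0.4 -0.8] w 0.998 g 0.0
[-1.18984134e-01  5.33743533e-02  1.61429800e+00 -2.97117938e-05
  1.47596650e+00 -1.19028349e-01]
scene [[0.147, 0.704, -0.695, 1.476], [0.989, -0.094, 0.115, -0.183], [0.015, -0.704, -0.71, 1.028], [0.0, 0.0, 0.0, 1.0]] 400.82831771020153
side [[-0.704, -0.46, 0.542, -0.107], [-0.71, 0.469, -0.525, 0.57], [-0.013, -0.754, -0.657, 0.874], [0.0, 0.0, 0.0, 1.0]] 400.6121821795881
```

View pics/a.png

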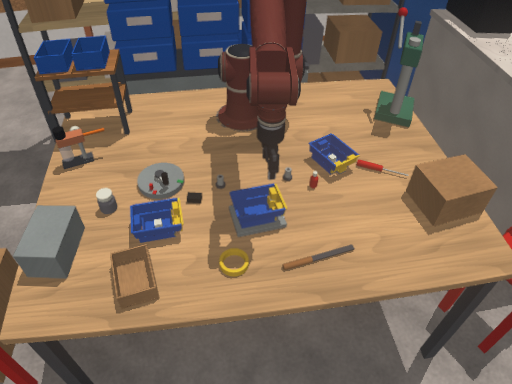

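View pics/b.png

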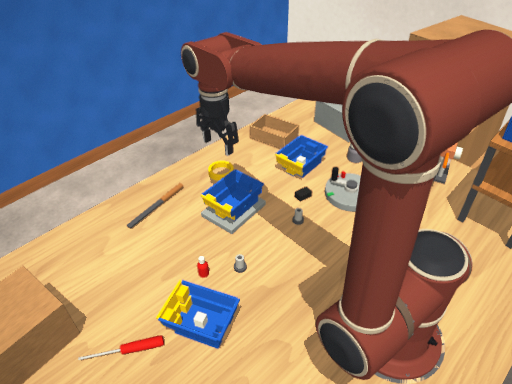

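The scene view shows the rack at (258,208), loose totes at (157,220) and (333,155), hubs at (220,182) and (288,174), and the valve at (161,180). There are two loose totes. The side view agrees. Next I measure them.

```bash
cat > m.py <<'E'
from h import *
def load(n): return np.load(f'/tmp/{n}.npy',allow_pickle=True).item()
def totes(im,zlo,zhi,box):
    P=cloud(im); hsv=cv2.cvtColor(im['pixels'],cv2.COLOR_RGB2HSV); H,S,V=[hsv[...,i] for i in range(3)]
    blue=(H>105)&(H<130)&(S>120); yel=(H>20)&(H<32)&(S>150)
    x0,x1,y0,y1=box; inb=(P[...,0]>x0)&(P[...,0]<x1)&(P[...,1]>y0)&(P[...,1]<y1)&(P[...,2]>zlo)&(P[...,2]<zhi)
    m=(blue|yel)&inb; q=P[m]; r=cv2.minAreaRect(q[:,:2].astype(np.float32)*1000)
    yc=P[yel&inb].mean(0)
    bx=cv2.boxPoints(r)/1000; c=bx.mean(0); e=[bx[1]-bx[0],bx[2]-bx[1]]; L=max(e,key=np.linalg.norm); L=L/np.linalg.norm(L)
    if (yc[:2]-c)@L<0: L=-L
    return c,np.degrees(np.arctan2(L[1],L[0])),r[1],len(q)
E
python3 - <<'E'
from m import *
for n in 'ab':
    im=load(n); P=cloud(im)
    print(n)
    for nm,(zl,zh),box in (('rack',(.08,.098),(.55,.85,-.15,.12)),('tL',(.06,.078),(.55,.9,-.5,-.2)),('tR',(.06,.078),(.3,.7,.08,.4))):
        try: print(nm,totes(im,zl,zh,box))
        except Exception as ex: print(nm,ex)
a=load('a')
for nm,uv in dict(valve=(161,180),hubA=(220,179),hubB=(288,171),er=(194,197),tl=(314,175)).items(): print(nm,plane(a,[uv],.03).round(3),deproj(a,[uv]).round(3))
c=a['pixels'][150:255,120:370,::-1]
cv2.imwrite('pics/c.png',cv2.resize(c,None,fx=3.2,fy=3.2,interpolation=cv2.INTER_CUBIC))
E
```

```text
a
rack (array([ 0.60635996, -0.02614206], dtype=float32), np.float32(96.4246), (119.74183654785156, 160.321044921875), 343)
tL (array([ 0.6086436, -0.3536863], dtype=float32), np.float32(95.040665), (124.33085632324219, 160.86842346191406), 471)
tR (array([0.3640386 , 0.30276525], dtype=float32), np.float32(24.684628), (164.72314453125, 122.17073822021484), 193)
b
rack (array([ 0.6048423 , -0.02292964], dtype=float32), np.float32(94.190544), (119.05630493164062, 163.6251983642578), 446)
tL (array([ 0.6073159, -0.3515335], dtype=float32), np.float32(93.86356), (122.84609985351562, 164.02655029296875), 291)
tR (array([0.3626449 , 0.30591524], dtype=float32), np.float32(24.252428), (163.31069946289062, 122.50286865234375), 889)
valve [[ 0.405 -0.347  0.03 ]] [[ 0.422 -0.344  0.046]]
hubA [[ 0.428 -0.135  0.03 ]] [[ 0.438 -0.136  0.039]]
hubB [[0.418 0.117 0.03 ]] [[0.434 0.112 0.045]]
er [[ 0.506 -0.232  0.03 ]] [[ 0.499 -0.232  0.023]]
tl [[0.452 0.207 0.03 ]] [[0.484 0.195 0.062]]
```

View pics/c.png

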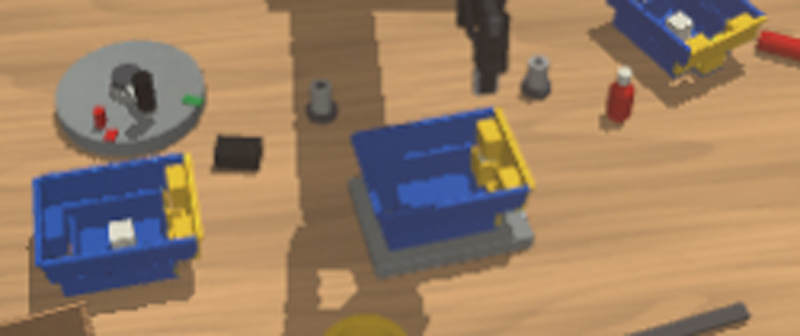

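The crop shows the lever knob (black) at about (165,178) in the original, near the valve centre, with red stop parts at (151,187) and the green mark at (180,181). I'll look from above with the wrist camera.

```bash
python3 -m pendant '{"dp":[[-0.32,-0.16,-0.1],[-0.32,-0.16,-0.1],[-0.32,-0.16,-0.1],[-0.32,-0.16,-0.1],[-0.32,-0.16,-0.1],[-0.32,-0.16,-0.1],[-0.32,-0.16,-0.1],[-0.32,-0.16,-0.1]],"spin":[0,0,0,0,0,0,0,0],"jaw":[0.0854,0.0854,0.0854,0.0854,0.0854,0.0854,0.0854,0.0854]}'
python3 - <<'E'
from h import *
st(); im=grab('wrist','w1'); print(np.round(im['tool_from_camera'],3).tolist()); np.save('/tmp/w.npy',im,allow_pickle=True)
E
```

```text
t: 0.77
tool_pos: [0.48, -0.2884, 0.3291]
tcp_rot: [0.707, 0.707, 0.0, -0.0]
wrist_force: [0.8, -0.4, 1.2]
width: 1.002
gripper_force: 0.0
t 0.77 tcp [ 0.48   -0.2884  0.3291] x [-0.  1.  0.] y [ 1.  0. -0.] z [-0.  0. -1.] F [ 0.8 -0.4  1.2] w 1.002 g 0.0
[[-0.0, -0.948, -0.317, 0.082], [1.0, -0.0, 0.001, 0.0], [-0.001, -0.317, 0.948, -0.134], [0.0, 0.0, 0.0, 1.0]]
```

View pics/w1.png

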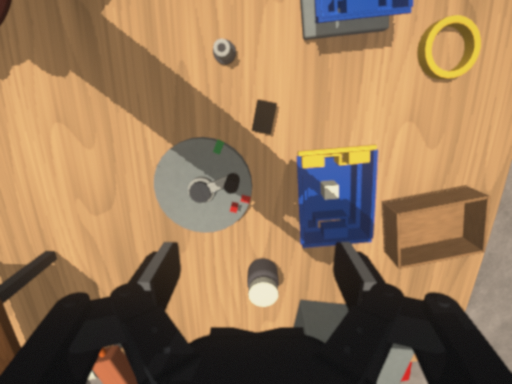

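The wrist view shows the valve disc centre near (203,184), knob top (232,182), red at (236,208) and (245,198), green mark (219,147), left tote (338,195) with its post at (332,190), and hub A (224,50).

```bash
python3 - <<'E'
from m import *
im=load('w'); P=cloud(im); px=im['pixels']; hsv=cv2.cvtColor(px,cv2.COLOR_RGB2HSV);H,S,V=[hsv[...,i].astype(int) for i in range(3)]
win=np.zeros(H.shape,bool); win[130:240,145:260]=1
disc=win&(P[...,2]>.02)&(P[...,2]<.032)
c,r=cv2.minEnclosingCircle((P[disc][:,:2]*1000).astype(np.float32)); print('disc',c,r); c=np.array(c)/1000
def rep(n,m):
    k,l,s,_=cv2.connectedComponentsWithStats(m.astype(np.uint8))
    for i in range(1,k):
        if s[i,4]>8:
            q=P[l==i]; d=q.mean(0)[:2]-c; print(n,s[i,4],q.mean(0).round(4),'z',q[:,2].min().round(3),q[:,2].max().round(3),'ang',np.degrees(np.arctan2(d[1],d[0])).round(1),'r',np.hypot(*d).round(4))
rep('green',win&(H>45)&(H<85)&(S>90))
rep('red',win&((H<8)|(H>172))&(S>120))
rep('knobtop',win&(V<70)&(P[...,2]>.085))
rep('arm',win&(P[...,2]>.034)&(P[...,2]<.05)&(S<60))
print('tL',totes(im,.06,.078,(.45,.75,-.5,-.2)))
w=(V>190)&(S<50)&(P[...,2]>.025)&(P[...,2]<.045); w[:, :300]=0;w[:150]=0;w[240:]=0;w[:,375:]=0; rep('post',w)
hb=(P[...,2]>.036)&(P[...,2]<.05); hb[80:]=0;hb[:,:190]=0;hb[:,260:]=0; rep('hubA',hb)
h2=(P[...,2]>.05)&(P[...,2]<.1); h2[:250]=0;h2[310:]=0;h2[:,:240]=0;h2[:,285:]=0; rep('jar',h2)
E
```

```text
disc (405.29718017578125, -330.07415771484375) 111.41218566894531
green 81 [ 0.4196 -0.2767  0.0342] z 0.026 0.464 ang 75.1 r 0.0553
red 59 [ 0.4613 -0.3672  0.0289] z 0.025 0.031 ang -33.5 r 0.0672
red 61 [ 0.4429 -0.377   0.0446] z 0.03 0.05 ang -51.3 r 0.0602
knobtop 154 [ 0.4438 -0.3229  0.0946] z 0.085 0.464 ang 10.5 r 0.0392
arm 632 [ 0.3962 -0.3433  0.046 ] z 0.034 0.05 ang -124.4 r 0.0161
tL (array([ 0.6058415 , -0.35159716], dtype=float32), np.float32(95.526535), (118.25211334228516, 159.5069122314453), 2094)
post 96 [ 0.6098 -0.3484  0.0352] z 0.034 0.037 ang -5.1 r 0.2054
hubA 234 [ 0.4312 -0.1348  0.0436] z 0.037 0.046 ang 82.4 r 0.197
jar 827 [ 0.492  -0.5232  0.0711] z 0.05 0.077 ang -65.8 r 0.2117
```

```bash
cat >> m.py <<'E'
def valve(im,win):
    P=cloud(im); hsv=cv2.cvtColor(im['pixels'],cv2.COLOR_RGB2HSV);H,S,V=[hsv[...,i].astype(int) for i in range(3)]
    w=np.zeros(H.shape,bool); w[win[0]:win[1],win[2]:win[3]]=1
    m=(w&(P[...,2]>.02)&(P[...,2]<.06)).astype(np.uint8); m=cv2.morphologyEx(m,cv2.MORPH_OPEN,np.ones((5,5)))
    k,l,s,_=cv2.connectedComponentsWithStats(m); i=1+np.argmax(s[1:,4]); q=P[l==i]; q=q[q[:,2]<.032]
    # outer edge points by hull, least-squares circle
    h=cv2.convexHull((q[:,:2]*1000).astype(np.float32))[:,0]
    A=np.c_[2*h,np.ones(len(h))]; s=np.linalg.lstsq(A,(h**2).sum(1),rcond=None)[0]; c=s[:2]/1000; print('disc',c.round(4),'r',np.sqrt(s[2]+s[0]**2+s[1]**2))
    def rep(n,m):
        k,l,s,_=cv2.connectedComponentsWithStats(m.astype(np.uint8))
        for i in range(1,k):
            if s[i,4]>15:
                g=np.median(P[l==i],0); d=g[:2]-c; print(n,s[i,4],g.round(4),'ang',np.degrees(np.arctan2(d[1],d[0])).round(1),'r',np.hypot(*d).round(4))
    rep('green',w&(H>45)&(H<85)&(S>90)); rep('red',w&((H<8)|(H>172))&(S>120)); rep('knob',w&(V<75)&(P[...,2]>.088)&(P[...,2]<.1))
    b=w&(P[...,2]>.034)&(P[...,2]<.056)&(S<60)&(V>75); rep('armgrey',b)
E
python3 - <<'E'
from m import *
im=load('w'); valve(im,(130,240,145,260))
c=im['pixels'][130:240,145:260,::-1]; cv2.imwrite('pics/w1c.png',cv2.resize(c,None,fx=5,fy=5,interpolation=cv2.INTER_CUBIC))
E
```

```text
disc [ 0.388  -0.3487] r 84.42638653306817
green 81 [ 0.4186 -0.2769  0.0288] ang 66.9 r 0.078
red 59 [ 0.4611 -0.3677  0.029 ] ang -14.6 r 0.0755
red 61 [ 0.4433 -0.3759  0.0473] ang -26.2 r 0.0616
knob 150 [ 0.4438 -0.3242  0.0927] ang 23.7 r 0.0609
armgrey 667 [ 0.3942 -0.3421  0.0479] ang 47.3 r 0.009
```

View pics/w1c.png

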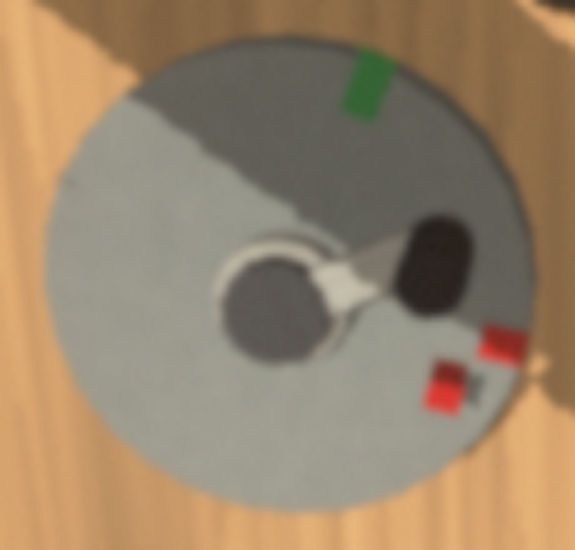

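The lever points at 23.7°, shut at about -14.6° (red rim mark; stop block beyond it at -26°), green at 66.9°. I'll straddle the knob with the closing line tangential.

```bash
python3 -m pendant '{"dp":[[-0.036,-0.036,0],[-0.036,-0.036,0],[-0.036,-0.036,0],[-0.036,-0.036,0.1],[-0.036,-0.036,0.1],[-0.036,-0.036,0.1],[-0.036,-0.036,0.1],[-0.036,-0.036,0.1]],"spin":[0.98,0.98,0.98,0.98,0.98,0.98,0.98,0.98],"jaw":[0.05,0.05,0.05,0.05,0.05,0.05,0.05,0.05]}' >/dev/null
python3 -m pendant '{"dp":[[0,0,0],[0,0,0],[0,0,0],[0,0,0],[0,0,0],[0,0,0],[0,0,0]],"spin":[0.43,0.43,0.43,0.43,0.43,0.43,0.43],"jaw":[0.05,0.05,0.05,0.05,0.05,0.05,0.05]}'
python3 - <<'E'
from m import *
st(); im=grab('wrist','w2'); np.save('/tmp/w.npy',im,allow_pickle=True)
try: valve(im,(0,384,0,512))
except Exception as e: print(e)
E
```

```text
t: 2.07
tool_pos: [0.4454, -0.3229, 0.2287]
tcp_rot: [0.997, 0.081, -0.0, -0.0]
wrist_force: [-0.5, -0.8, -0.6]
width: 0.589
gripper_force: 0.0
t 2.07 tcp [ 0.4454 -0.3229  0.2287] x [ 0.987  0.161 -0.   ] y [ 0.161 -0.987 -0.   ] z [-0.  0. -1.] F [-0.5 -0.8 -0.6] w 0.589 g 0.0
disc [ 0.3877 -0.3491] r 84.67460889935317
green 130 [ 0.4192 -0.2784  0.0287] ang 66.0 r 0.0774
red 122 [ 0.4613 -0.3674  0.0288] ang -14.0 r 0.0758
red 120 [ 0.4437 -0.3774  0.0473] ang -26.8 r 0.0627
red 2262 [0.0709 0.0193 0.0152] ang 130.7 r 0.4859
knob 300 [ 0.4441 -0.3254  0.0926] ang 22.8 r 0.0612
knob 41 [0.0651 0.0133 0.0911] ang 131.7 r 0.4852
armgrey 450 [ 0.6063 -0.353   0.035 ] ang -1.0 r 0.2186
armgrey 214 [ 0.579  -0.6035  0.0397] ang -53.1 r 0.3182
armgrey 676 [ 0.4975 -0.5067  0.0475] ang -55.1 r 0.192
armgrey 280 [ 0.432  -0.1359  0.0436] ang 78.3 r 0.2178
armgrey 712 [ 0.393  -0.3484  0.0476] ang 8.2 r 0.0053
armgrey 114 [ 0.2462 -0.6939  0.0386] ang -112.3 r 0.3727
```

```bash
python3 -m pendant '{"dp":[[-0.002,0.002,0.04],[-0.002,0.002,0.08],[-0.002,0.002,0.12],[-0.002,0.002,0.15],[-0.002,0.002,0.168],[-0.002,0.002,0.168],[-0.002,0.002,0.168]],"spin":[0,0,0,0,0,0,0],"jaw":[0.05,0.05,0.05,0.05,0.05,0.03,0.03]}' 
python3 -m pendant '{"dp":[[0,0,0],[0.001,0.008,0],[0.001,0.015,0],[0.0015,0.022,0],[0,0.029,0],[-0.002,0.036,0],[-0.003,0.041,0],[-0.003,0.041,0]],"spin":[0,0,0,0,0,0,0,0],"jaw":[0.03,0.03,0.03,0.03,0.03,0.03,0.03,0.03]}'
python3 - <<'E'
from m import *
st(); im=grab('scene'); P=cloud(im); V=im['pixels'].max(2)
m=(V<70)&(P[...,2]>.08)&(P[...,2]<.1); m&=(abs(P[...,0]-.44)<.06)&(abs(P[...,1]+.34)<.1); print(m.sum(),np.median(P[m],0))
E
```

```text
t: 2.7
tool_pos: [0.4432, -0.3249, 0.0602]
tcp_rot: [0.997, 0.081, -0.001, -0.001]
wrist_force: [0.6, -1.2, -0.0]
width: 0.351
gripper_force: 0.0
t: 3.37
tool_pos: [0.448, -0.3674, 0.0623]
tcp_rot: [0.997, 0.08, 0.001, 0.0]
wrist_force: [-0.1, 2.7, 2.5]
width: 0.355
gripper_force: 1.6
t 3.37 tcp [ 0.448  -0.3674  0.0623] x [0.987 0.159 0.001] y [ 0.159 -0.987  0.   ] z [ 0.001 -0.    -1.   ] F [-0.1  2.7  2.5] w 0.355 g 1.618345007300377
51 [ 0.45087617 -0.36201307  0.0911032 ]
```

```bash
python3 -m pendant '{"dp":[[0,0.002,0],[0,0.002,0],[0,0.002,0]],"spin":[0,0,0],"jaw":[0.03,0.03,0.03]}'; python3 -m pendant '{"dp":[[0,0.002,0],[0,0.002,0],[0,0.002,0]],"spin":[0,0,0],"jaw":[0.03,0.03,0.03]}'
```

```text
t: 3.67
tool_pos: [0.4476, -0.3676, 0.0617]
tcp_rot: [0.997, 0.08, -0.0, -0.001]
wrist_force: [-1.3, 7.2, 6.2]
width: 0.349
gripper_force: 3.9
t: 3.92
tool_pos: [0.4477, -0.3676, 0.0616]
tcp_rot: [0.997, 0.08, -0.001, -0.003]
wrist_force: [-2.0, 13.7, 9.1]
width: 0.351
gripper_force: 7.1
```

Contact with the stop is clear (13.7 N and no further motion). I'll back off, rise and check.

```bash
python3 -m pendant '{"dp":[[0,-0.006,0],[0,-0.006,0],[0,-0.006,-0.03],[0,-0.006,-0.07],[0,-0.006,-0.11],[0,-0.006,-0.15],[0,-0.006,-0.18]],"spin":[0,0,0,0,0,0,0],"jaw":[0.04,0.04,0.04,0.04,0.04,0.04,0.04]}' 
python3 - <<'E'
from m import *
st(); im=grab('wrist','w3')
valve(im,(0,384,0,512))
E
python3 -m pendant '{"dp":[[0.02,-0.226,0],[0.02,-0.226,0],[0.02,-0.226,0],[0.02,-0.226,0],[0.02,-0.226,0],[0.02,-0.226,0],[0.02,-0.226,0],[0.02,-0.226,0]],"spin":[-0.98,-0.98,-0.98,-0.98,-0.98,-0.98,-0.98,-0.98],"jaw":[0.05,0.05,0.05,0.05,0.05,0.05,0.05,0.05]}' >/dev/null
python3 -m pendant '{"dp":[[0,0,0],[0,0,0],[0,0,0],[0,0,0],[0,0,0]],"spin":[-0.52,-0.52,-0.52,-0.52,-0.52],"jaw":[0.05,0.05,0.05,0.05,0.05]}'
cat >> m.py <<'E'
def hub(im,x,y,r=.05):
    P=cloud(im); m=(np.hypot(P[...,0]-x,P[...,1]-y)<r)&(P[...,2]>.038)&(P[...,2]<.05)
    q=P[m]; c,rr=cv2.minEnclosingCircle((q[:,:2]*1000).astype(np.float32)); print('hub',m.sum(),np.median(q,0).round(4),np.round(c,1),round(rr,1))
E
python3 - <<'E'
from m import *
st(); im=grab('wrist','w4'); hub(im,.4315,-.135)
E
```

```text
t: 4.5
tool_pos: [0.4474, -0.366, 0.2455]
tcp_rot: [0.997, 0.08, 0.001, 0.003]
wrist_force: [0.7, -0.4, 0.4]
width: 0.471
gripper_force: 0.0
t 4.5 tcp [ 0.4474 -0.366   0.2455] x [0.987 0.16  0.002] y [ 0.16  -0.987  0.006] z [ 0.003 -0.005 -1.   ] F [ 0.7 -0.4  0.4] w 0.471 g 0.0
disc [ 0.3879 -0.349 ] r 84.55568926510217
green 113 [ 0.4191 -0.2787  0.0288] ang 66.1 r 0.0769
red 112 [ 0.4615 -0.3677  0.0288] ang -14.3 r 0.076
red 87 [ 0.4462 -0.3789  0.0476] ang -27.1 r 0.0655
red 3018 [ 0.0706 -0.0158  0.024 ] ang 133.6 r 0.4601
knob 268 [ 0.4471 -0.3638  0.0926] ang -14.0 r 0.061
knob 105 [ 0.0622 -0.0227  0.0932] ang 134.9 r 0.461
armgrey 1535 [ 0.6226 -0.6114  0.045 ] ang -48.2 r 0.3521
armgrey 395 [ 0.6062 -0.3534  0.035 ] ang -1.2 r 0.2184
armgrey 19 [ 0.5946 -0.408   0.0366] ang -15.9 r 0.215
armgrey 17 [ 0.557  -0.3061  0.0357] ang 14.2 r 0.1744
armgrey 527 [ 0.4979 -0.5068  0.0474] ang -55.1 r 0.1924
armgrey 246 [ 0.4318 -0.1363  0.0437] ang 78.3 r 0.2171
armgrey 453 [ 0.4039 -0.3537  0.0462] ang -16.4 r 0.0167
armgrey 109 [ 0.2484 -0.6966  0.0415] ang -111.9 r 0.3745
t: 5.63
tool_pos: [0.4306, -0.1388, 0.241]
tcp_rot: [0.674, 0.739, -0.0, 0.001]
wrist_force: [-0.7, 0.1, -0.4]
width: 0.588
gripper_force: 0.0
t 5.63 tcp [ 0.4306 -0.1388  0.241 ] x [-0.092  0.996 -0.002] y [0.996 0.092 0.   ] z [ 0.    -0.001 -1.   ] F [-0.7  0.1 -0.4] w 0.588 g 0.0
hub 278 [ 0.4307 -0.1332  0.0441] [ 430.8 -133.8] 11.8
```

Shut confirmed (knob at -14.0°). Now hub A.

```bash
python3 -m pendant '{"dp":[[0.0045,0,0.04],[0.0045,0,0.08],[0.0045,0,0.12],[0.0045,0,0.16],[0.0045,0,0.19],[0.0045,0,0.21],[0.0045,0,0.219],[0.0045,0,0.219]],"spin":[0,0,0,0,0,0,0,0],"jaw":[0.05,0.05,0.05,0.05,0.05,0.05,0.05,0.05]}' 
python3 -m pendant '{"dp":[[0,0,0],[0,0,0],[0,0,0],[0,0,0],[0,0,0],[0,0,-0.03]],"spin":[0,0,0,0,0,0],"jaw":[0.01,0.01,0.01,0.01,0.01,0.01]}'
python3 -m pendant '{"dp":[[0,0,-0.04],[0,0,-0.08],[0,0,-0.12],[0,0,-0.15],[0,0,-0.15]],"spin":[0,0,0,0,0],"jaw":[0.01,0.01,0.01,0.01,0.01]}'
python3 - <<'E'
from h import *
s=st(); T=tool(); rk=np.array([.605,-.0245]); a=np.radians(95.3); u=np.array([np.cos(a),np.sin(a)])
for x in (-.021,.024):
    d=rk+u*x-T[:2,3]; print(x,rk+u*x,'tool',d@T[:2,0],d@T[:2,1])
print('spin', np.degrees(np.arctan2(T[1,1],T[0,1]))-5.3)
E
```

```text
t: 6.35
tool_pos: [0.4284, -0.133, 0.0197]
tcp_rot: [0.675, 0.738, -0.001, -0.002]
wrist_force: [0.3, 0.0, 0.7]
width: 0.585
gripper_force: 0.0
t: 6.85
tool_pos: [0.4265, -0.1318, 0.0479]
tcp_rot: [0.675, 0.738, -0.001, -0.005]
wrist_force: [-0.6, -0.2, -3.5]
width: 0.258
gripper_force: 59.2
t: 7.27
tool_pos: [0.4337, -0.1353, 0.2107]
tcp_rot: [0.675, 0.738, 0.002, 0.007]
wrist_force: [0.8, -0.1, -1.1]
width: 0.257
gripper_force: 59.3
t 7.27 tcp [ 0.4337 -0.1353  0.2107] x [-0.09   0.996 -0.008] y [0.996 0.09  0.013] z [ 0.013 -0.007 -1.   ] F [ 0.8 -0.1 -1.1] w 0.257 g 59.320796728134155
-0.021 [ 0.60693978 -0.04541022] tool 0.07399916382949537 0.18055786212251015
0.024 [ 6.02783106e-01 -6.02607244e-04] tool 0.11899766007077314 0.18044558452307005
spin -0.14296776634792607
```

```bash
python3 -m pendant '{"dp":[[0.074,0.18,0],[0.074,0.18,0],[0.074,0.18,0],[0.074,0.18,0],[0.074,0.18,0],[0.074,0.18,0],[0.074,0.18,0]],"spin":[0,0,0,0,0,0,0],"jaw":[0.01,0.01,0.01,0.01,0.01,0.01,0.01]}' 
python3 - <<'E'
from m import *
st(); im=grab('wrist','w5'); print(totes(im,.08,.098,(.5,.8,-.15,.12)))
P=cloud(im); m=(P[...,2]>.018)&(P[...,2]<.03)&(P[...,0]>.53)&(P[...,0]<.68)&(P[...,1]>-.08)&(P[...,1]<.04); q=P[m]; print(m.sum(),np.percentile(q,[2,98],axis=0))
E
```

```text
t: 7.85
tool_pos: [0.6029, -0.0428, 0.2002]
tcp_rot: [0.674, 0.739, -0.001, -0.001]
wrist_force: [-0.7, -0.0, -2.8]
width: 0.256
gripper_force: 59.8
t 7.85 tcp [ 0.6029 -0.0428  0.2002] x [-0.092  0.996  0.001] y [ 0.996  0.092 -0.003] z [-0.003  0.    -1.   ] F [-0.7 -0.  -2.8] w 0.256 g 59.838775992393494
(array([ 0.6043118 , -0.02486678], dtype=float32), np.float32(97.15055), (119.41310119628906, 160.4025421142578), 5192)
6323 [[ 0.56259238 -0.07348063  0.02062382]
 [ 0.64768494  0.03213452  0.02697755]]
```

View pics/w5.png

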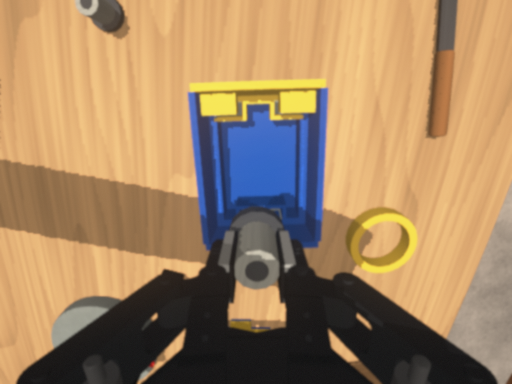

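The picture shows the rack squarely ahead, yellow end up at (258,90), floor empty, hub held at (258,250).

```bash
python3 -m pendant '{"dp":[[0,0,0.04],[0,0,0.075],[0,0,0.075],[0,0,0.075],[0,0,0.075],[0,0,0.075]],"spin":[0,0,0,0,0,0],"jaw":[0.01,0.01,0.01,0.01,0.01,0.01]}'
```

```text
t: 8.4
tool_pos: [0.6044, -0.0445, 0.1304]
tcp_rot: [0.675, 0.738, 0.001, 0.002]
wrist_force: [0.7, 0.3, -0.7]
width: 0.255
gripper_force: 59.7
```

```bash
python3 -m pendant '{"dp":[[-0.001,0.002,0.03],[-0.001,0.002,0.055],[-0.001,0.002,0.075],[-0.001,0.002,0.083],[-0.001,0.002,0.083],[-0.001,0.002,0.083]],"spin":[0,0,0,0,0,0],"jaw":[0.01,0.01,0.01,0.01,0.01,0.01]}'
```

```text
t: 8.9
tool_pos: [0.6071, -0.0451, 0.0473]
tcp_rot: [0.675, 0.738, 0.001, 0.002]
wrist_force: [-0.7, -0.5, 2.1]
width: 0.262
gripper_force: 62.2
```

```bash
python3 -m pendant '{"dp":[[0,0,0.0005],[0,0,0.0005],[0,0,0.0005],[0,0,0.0005],[0,0,0.0005]],"spin":[0,0,0,0,0],"jaw":[0.01,0.042,0.042,0.042,0.042]}'
python3 -m pendant '{"dp":[[0,0,-0.03],[0,0,-0.07],[0,0,-0.11],[0,0,-0.15],[0,0,-0.19],[0,0,-0.19]],"spin":[0,0,0,0,0,0],"jaw":[0.042,0.042,0.042,0.042,0.05,0.05]}'
python3 - <<'E'
from m import *
st(); im=grab('wrist','w6'); P=cloud(im)
m=(P[...,2]>.062)&(P[...,2]<.074)&(abs(P[...,0]-.605)<.04)&(abs(P[...,1]+.0245)<.045); print(m.sum(),np.median(P[m],0),cv2.minEnclosingCircle((P[m][:,:2]*1000).astype(np.float32)))
a=grab('scene'); hub(a,.425,.112); print(totes(a,.06,.078,(.3,.7,.08,.4)))
E
```

```text
t: 9.32
tool_pos: [0.6062, -0.0447, 0.0447]
tcp_rot: [0.675, 0.738, 0.001, 0.001]
wrist_force: [3.4, -0.3, 3.0]
width: 0.492
gripper_force: 0.0
t: 9.82
tool_pos: [0.6091, -0.0453, 0.2446]
tcp_rot: [0.675, 0.738, 0.004, 0.007]
wrist_force: [1.2, 0.4, 0.9]
width: 0.586
gripper_force: 0.0
t 9.82 tcp [ 0.6091 -0.0453  0.2446] x [-0.09   0.996 -0.005] y [0.996 0.09  0.016] z [ 0.016 -0.003 -1.   ] F [1.2 0.4 0.9] w 0.586 g 0.0
311 [ 0.60793219 -0.04364194  0.06797508] ((608.054443359375, -44.15256118774414), 11.814799308776855)
hub 25 [0.4256 0.1134 0.0435] [424.1 112. ] 12.1
(array([0.3624868 , 0.30324647], dtype=float32), np.float32(24.085155), (162.7039337158203, 124.01715087890625), 183)
```

View pics/w6.png

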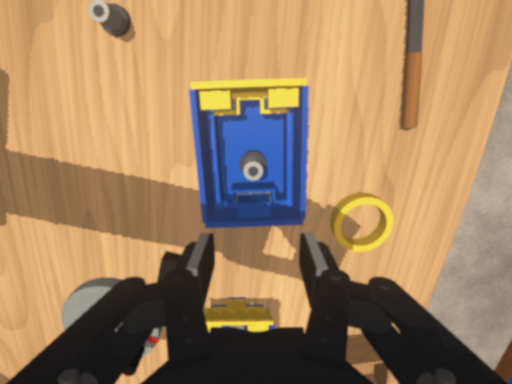

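Hub A stands upright in the rack at pixel (253,165), top at 68 mm as it should be. Next hub B.

```bash
python3 -m pendant '{"dp":[[0.174,-0.168,0],[0.174,-0.168,0],[0.174,-0.168,0],[0.174,-0.168,0],[0.174,-0.168,0],[0.174,-0.168,0],[0.174,-0.168,0],[0.174,-0.168,0]],"spin":[0,0,0,0,0,0,0,0],"jaw":[0.05,0.05,0.05,0.05,0.05,0.05,0.05,0.05]}' 
python3 - <<'E'
from m import *
st(); im=grab('wrist'); hub(im,.4245,.113)
E
```

```text
t: 10.58
tool_pos: [0.42, 0.1144, 0.2312]
tcp_rot: [0.674, 0.739, -0.001, -0.001]
wrist_force: [0.9, 0.1, -0.0]
width: 0.586
gripper_force: 0.0
t 10.58 tcp [0.42   0.1144 0.2312] x [-0.093  0.996 -0.   ] y [ 0.996  0.093 -0.003] z [-0.003 -0.001 -1.   ] F [ 0.9  0.1 -0. ] w 0.586 g 0.0
hub 291 [0.4234 0.1174 0.044 ] [423.5 116.8] 11.8
```

```bash
python3 -m pendant '{"dp":[[0.001,0.003,0.04],[0.001,0.003,0.08],[0.001,0.003,0.12],[0.001,0.003,0.15],[0.001,0.003,0.18],[0.001,0.003,0.2],[0.001,0.003,0.208],[0.001,0.003,0.208]],"spin":[0,0,0,0,0,0,0,0],"jaw":[0.05,0.05,0.05,0.05,0.05,0.05,0.05,0.05]}' 
python3 -m pendant '{"dp":[[0,0,0],[0,0,0],[0,0,0],[0,0,0],[0,0,0],[0,0,-0.03]],"spin":[0,0,0,0,0,0],"jaw":[0.01,0.01,0.01,0.01,0.01,0.01]}'
python3 -m pendant '{"dp":[[0,0,-0.04],[0,0,-0.08],[0,0,-0.12],[0,0,-0.16],[0,0,-0.16],[0,0,-0.16]],"spin":[0,0,0,0,0,0],"jaw":[0.01,0.01,0.01,0.01,0.01,0.01]}'
python3 - <<'E'
from h import *
s=st(); T=tool(); rk=np.array([.605,-.0245]); a=np.radians(95.8); u=np.array([np.cos(a),np.sin(a)])
for x in (.025,):
    d=rk+u*x-T[:2,3]; print(x,rk+u*x,'tool',d@T[:2,0],d@T[:2,1])
E
```

```text
t: 11.3
tool_pos: [0.4229, 0.1139, 0.0225]
tcp_rot: [0.675, 0.738, -0.003, -0.002]
wrist_force: [-0.2, 1.0, -0.2]
width: 0.587
gripper_force: 0.0
t: 11.8
tool_pos: [0.4205, 0.1144, 0.0511]
tcp_rot: [0.675, 0.738, -0.004, -0.004]
wrist_force: [-0.8, 0.4, -3.6]
width: 0.255
gripper_force: 59.2
t: 12.3
tool_pos: [0.4264, 0.1152, 0.219]
tcp_rot: [0.674, 0.738, 0.003, 0.002]
wrist_force: [-0.3, -0.4, -1.8]
width: 0.259
gripper_force: 59.4
t 12.3 tcp [0.4264 0.1152 0.219 ] x [-0.09   0.996  0.   ] y [0.996 0.09  0.007] z [ 0.007  0.001 -1.   ] F [-0.3 -0.4 -1.8] w 0.259 g 59.380842447280884
0.025 [6.02473593e-01 3.72017721e-04] tool -0.13020144052410737 0.16504475460438212
```

```bash
python3 -m pendant '{"dp":[[-0.13,0.167,0],[-0.13,0.167,0],[-0.13,0.167,0],[-0.13,0.167,0],[-0.13,0.167,0],[-0.13,0.167,0],[-0.13,0.167,0.04],[-0.13,0.167,0.08]],"spin":[0,0,0,0,0,0,0,0],"jaw":[0.01,0.01,0.01,0.01,0.01,0.01,0.01,0.01]}' 
python3 -m pendant '{"dp":[[0,0,0],[0,0,0],[0,0,0]],"spin":[0,0,0],"jaw":[0.01,0.01,0.01]}'
```

```text
t: 12.97
tool_pos: [0.6043, -0.0002, 0.1352]
tcp_rot: [0.675, 0.738, 0.001, 0.001]
wrist_force: [-0.3, 0.3, -2.7]
width: 0.257
gripper_force: 59.8
t: 13.22
tool_pos: [0.6027, 0.0007, 0.136]
tcp_rot: [0.674, 0.738, -0.0, -0.0]
wrist_force: [0.7, -0.3, -1.5]
width: 0.262
gripper_force: 59.6
```

```bash
python3 -m pendant '{"dp":[[0,0,0.03],[0,0,0.055],[0,0,0.075],[0,0,0.085],[0,0,0.088],[0,0,0.088],[0,0,0.088]],"spin":[0,0,0,0,0,0,0],"jaw":[0.01,0.01,0.01,0.01,0.01,0.01,0.01]}'
python3 -m pendant '{"dp":[[0,0,0.001],[0,0,0.001],[0,0,0.001],[0,0,0.001],[0,0,0.001]],"spin":[0,0,0,0,0],"jaw":[0.01,0.042,0.042,0.042,0.042]}'
python3 -m pendant '{"dp":[[0,0,-0.03],[0,0,-0.07],[0,0,-0.11],[0,0,-0.15],[0,0,-0.18],[0,0,-0.18]],"spin":[0,0,0,0,0,0],"jaw":[0.042,0.042,0.042,0.042,0.05,0.05]}'
python3 - <<'E'
from m import *
T=tool();st(); im=grab('wrist','w7'); P=cloud(im)
m=(P[...,2]>.062)&(P[...,2]<.074)&(abs(P[...,0]-.605)<.04)&(abs(P[...,1]+.0245)<.045)
k,l,s,_=cv2.connectedComponentsWithStats(m.astype(np.uint8))
for i in range(1,k):
    if s[i,4]>30: print(s[i,4],np.median(P[l==i],0))
a=grab('scene'); c,y,*_=print(r:=totes(a,.06,.078,(.3,.7,.08,.4))) or r
d=c-T[:2,3]; print('to tR tool',d@T[:2,0],d@T[:2,1])
E
```

```text
t: 13.8
tool_pos: [0.605, 0.0003, 0.0505]
tcp_rot: [0.674, 0.738, 0.001, 0.002]
wrist_force: [0.1, -0.5, -1.3]
width: 0.258
gripper_force: 62.5
t: 14.22
tool_pos: [0.6017, 0.0002, 0.0471]
tcp_rot: [0.674, 0.738, -0.001, -0.001]
wrist_force: [-7.7, -1.2, 4.2]
width: 0.49
gripper_force: 0.0
t: 14.72
tool_pos: [0.6072, -0.0001, 0.2372]
tcp_rot: [0.675, 0.738, 0.005, 0.007]
wrist_force: [0.5, 0.8, 1.7]
width: 0.583
gripper_force: 0.0
t 14.72 tcp [ 6.072e-01 -1.000e-04  2.372e-01] x [-0.09   0.996 -0.004] y [0.996 0.09  0.016] z [ 0.017 -0.002 -1.   ] F [0.5 0.8 1.7] w 0.583 g 0.0
328 [0.60567151 0.00387834 0.06794963]
295 [ 0.60803802 -0.04299996  0.06812873]
(array([0.36330932, 0.3025462 ], dtype=float32), np.float32(25.501038), (162.09011840820312, 122.81039428710938), 202)
to tR tool 0.32331195487607317 -0.2156229402977
```

Both hubs stand in the rack with tops at 68 mm. Now the right tote.

```bash
python3 -m pendant '{"dp":[[0.32,-0.213,0],[0.32,-0.213,0],[0.32,-0.213,0],[0.32,-0.213,0],[0.32,-0.213,0],[0.32,-0.213,0],[0.32,-0.213,0],[0.32,-0.213,0]],"spin":[-0.335,-0.335,-0.335,-0.335,-0.335,-0.335,-0.335,-0.335],"jaw":[0.05,0.05,0.05,0.05,0.05,0.05,0.05,0.05]}' 
python3 - <<'E'
from m import *
cat='''
def post(im,x,y,zt=.035,r=.03):
    P=cloud(im); hsv=cv2.cvtColor(im['pixels'],cv2.COLOR_RGB2HSV)
    m=(np.hypot(P[...,0]-x,P[...,1]-y)<r)&(abs(P[...,2]-zt)<.006)&(hsv[...,1]<60)
    q=P[m]
    if len(q)<20: print('nopost',len(q)); return None
    R_=cv2.minAreaRect((q[:,:2]*1000).astype(np.float32)); print('post',len(q),np.round(R_[0],1),np.round(R_[1],1),round(R_[2],1)); return np.array(R_[0])/1000
'''
open('m.py','a').write(cat); exec(cat)
T=tool();st(); im=grab('wrist','w8'); print(totes(im,.06,.078,(.2,.6,.15,.5))); c=post(im,.363,.304)
d=(c if c is not None else np.array([.363,.304]))-T[:2,3]; print(d@T[:2,0],d@T[:2,1], 'yaw y',np.degrees(np.arctan2(T[1,1],T[0,1])))
E
```

```text
t: 15.48
tool_pos: [0.3916, 0.2609, 0.2245]
tcp_rot: [0.542, 0.84, -0.001, -0.001]
wrist_force: [-0.2, 0.9, 0.2]
width: 0.581
gripper_force: 0.0
t 15.48 tcp [0.3916 0.2609 0.2245] x [-0.412  0.911  0.   ] y [ 0.911  0.412 -0.003] z [-0.002 -0.001 -1.   ] F [-0.2  0.9  0.2] w 0.581 g 0.0
(array([0.3631747 , 0.30448192], dtype=float32), np.float32(24.824291), (161.3060760498047, 119.62808227539062), 5213)
post 446 [362.4 304.4] [23.8 24.5] 24.5
0.05165956193750098 -0.008733522892697975 yaw y 24.31808858015192
```

View pics/w8.png

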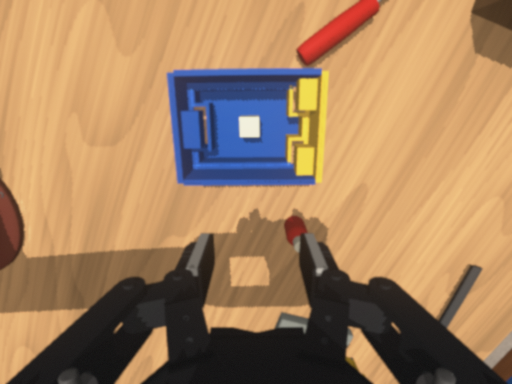

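The view shows the tote with post at (250,127), yellow end to the right (315,125), aligned with the gripper. Post size 24 mm and yaw 24.5° check out.

```bash
python3 -m pendant '{"dp":[[0.026,-0.005,0],[0.05,-0.008,0.02],[0.05,-0.008,0.05],[0.05,-0.008,0.08],[0.05,-0.008,0.11],[0.05,-0.008,0.11],[0.05,-0.008,0.11]],"spin":[0,0,0,0,0,0,0],"jaw":[0.045,0.045,0.045,0.045,0.045,0.045,0.045]}' 
python3 - <<'E'
from m import *
T=tool(); st(); d=np.array([.3625,.304])-T[:2,3]; print(d@T[:2,0],d@T[:2,1])
E
```

```text
t: 16.12
tool_pos: [0.3641, 0.3011, 0.1137]
tcp_rot: [0.542, 0.84, -0.003, -0.001]
wrist_force: [-0.5, -0.1, 1.2]
width: 0.526
gripper_force: 0.0
t 16.12 tcp [0.3641 0.3011 0.1137] x [-0.412  0.911 -0.001] y [ 0.911  0.412 -0.007] z [-0.006 -0.003 -1.   ] F [-0.5 -0.1  1.2] w 0.526 g 0.0
0.003275245657611746 -0.0002990365531137799
```

```bash
python3 -m pendant '{"dp":[[0.003,0,0.03],[0.003,0,0.06],[0.003,0,0.08],[0.003,0,0.092],[0.003,0,0.097],[0.003,0,0.097]],"spin":[0,0,0,0,0,0],"jaw":[0.045,0.045,0.045,0.045,0.045,0.045]}' 
python3 -m pendant '{"dp":[[0,0,0],[0,0,0],[0,0,0],[0,0,0],[0,0,0],[0,0,-0.02],[0,0,-0.02]],"spin":[0,0,0,0,0,0,0],"jaw":[0.01,0.01,0.01,0.01,0.01,0.01,0.01]}'
python3 -m pendant '{"dp":[[0,0,-0.04],[0,0,-0.08],[0,0,-0.12],[0,0,-0.16],[0,0,-0.19],[0,0,-0.19],[0,0,-0.19]],"spin":[0,0,0,0,0,0,0],"jaw":[0.01,0.01,0.01,0.01,0.01,0.01,0.01]}'
```

```text
t: 16.62
tool_pos: [0.3654, 0.3052, 0.02]
tcp_rot: [0.542, 0.84, 0.0, 0.0]
wrist_force: [0.0, 0.3, 0.2]
width: 0.527
gripper_force: 0.0
t: 17.2
tool_pos: [0.3666, 0.3063, 0.0423]
tcp_rot: [0.542, 0.84, 0.002, 0.001]
wrist_force: [1.4, -0.7, -1.0]
width: 0.266
gripper_force: 60.8
t: 17.78
tool_pos: [0.3659, 0.3058, 0.2315]
tcp_rot: [0.542, 0.84, 0.002, 0.001]
wrist_force: [-0.4, -0.4, -2.4]
width: 0.265
gripper_force: 60.8
```

```bash
python3 -m pendant '{"dp":[[-0.04,0.008,0],[-0.08,0.016,0],[-0.12,0.024,0],[-0.16,0.032,0],[-0.2,0.04,0],[-0.24,0.048,0],[-0.28,0.057,0],[-0.32,0.065,0]],"spin":[0.12,0.24,0.36,0.48,0.6,0.72,0.84,0.96],"jaw":[0.01,0.01,0.01,0.01,0.01,0.01,0.01,0.01]}' 
python3 -m pendant '{"dp":[[0,0,0],[0,0,0],[0,0,0],[0,0,0],[0,0,0],[0,0,0],[0,0,0],[0,0,0]],"spin":[0.12,0.24,0.36,0.48,0.6,0.72,0.84,0.93],"jaw":[0.01,0.01,0.01,0.01,0.01,0.01,0.01,0.01]}' 
python3 - <<'E'
from m import *
T=tool(); st(); d=np.array([.6045,-.0245])-T[:2,3]; print(d@T[:2,0],d@T[:2,1],np.degrees(np.arctan2(T[1,1],T[0,1])))
E
```

```text
t: 18.45
tool_pos: [0.5554, 0.0386, 0.2257]
tcp_rot: [0.87, 0.492, -0.002, -0.001]
wrist_force: [0.7, 0.2, -2.4]
width: 0.266
gripper_force: 60.7
t: 19.12
tool_pos: [0.5544, 0.0405, 0.2255]
tcp_rot: [0.999, 0.05, -0.003, -0.0]
wrist_force: [0.6, 0.8, -2.8]
width: 0.264
gripper_force: 60.8
t 19.12 tcp [0.5544 0.0405 0.2255] x [ 0.995  0.1   -0.006] y [ 0.1   -0.995 -0.001] z [-0.006  0.    -1.   ] F [ 0.6  0.8 -2.8] w 0.264 g 60.75666904449463
0.04333248686392296 0.06968729462056385 -84.25504125124733
```

```bash
python3 -m pendant '{"dp":[[0.022,0.035,0],[0.043,0.07,0],[0.043,0.07,0],[0.043,0.07,0.03],[0.043,0.07,0.06],[0.043,0.07,0.08],[0.043,0.07,0.08],[0.043,0.07,0.08]],"spin":[0,0,0,0,0,0,0,0],"jaw":[0.01,0.01,0.01,0.01,0.01,0.01,0.01,0.01]}' 
python3 - <<'E'
from m import *
T=tool(); st(); d=np.array([.6045,-.0245])-T[:2,3]; print(d@T[:2,0],d@T[:2,1],np.degrees(np.arctan2(T[1,1],T[0,1])))
a=grab('scene'); b=grab('side')
for im in (a,b):
    P=cloud(im); zt=T[2,3]+.0505; print(zt,totes(im,zt-.012,zt+.008,(.45,.8,-.15,.15)))
cv2.imwrite('pics/pl.png',np.hstack([cv2.resize(a['pixels'][150:270,190:330,::-1],None,fx=2.8,fy=2.8),cv2.resize(b['pixels'][130:250,170:310,::-1],None,fx=2.8,fy=2.8)]))
E
```

```text
t: 19.78
tool_pos: [0.6037, -0.0243, 0.1453]
tcp_rot: [0.999, 0.053, -0.004, -0.001]
wrist_force: [-0.2, 0.3, -2.3]
width: 0.262
gripper_force: 60.7
t 19.78 tcp [ 0.6037 -0.0243  0.1453] x [ 0.994  0.105 -0.007] y [ 0.105 -0.994 -0.002] z [-0.007  0.001 -1.   ] F [-0.2  0.3 -2.3] w 0.262 g 60.749523639678955
0.0008158377866127877 0.00032031222490348077 -83.94538668742064
0.1958053906041215 (array([ 0.60741645, -0.02722061], dtype=float32), np.float32(-84.23656), (122.9514389038086, 160.51466369628906), 310)
0.1958053906041215 (array([ 0.6047298 , -0.02420468], dtype=float32), np.float32(-84.55805), (122.023681640625, 164.13214111328125), 480)
```

View pics/pl.png

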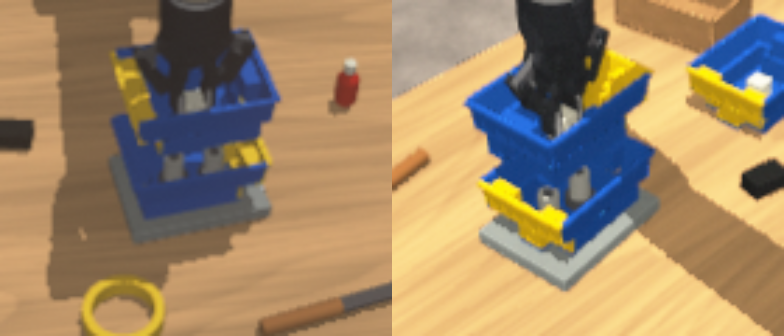

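The tote is level above the rack, centred and with its yellow end over the rack's blue end. Lowering.

```bash
python3 -m pendant '{"dp":[[0,0,0.015],[0,0,0.027],[0,0,0.035],[0,0,0.039],[0,0,0.042],[0,0,0.042],[0,0,0.042]],"spin":[0,0,0,0,0,0,0],"jaw":[0.01,0.01,0.01,0.01,0.01,0.01,0.01]}'
```

```text
t: 20.47
tool_pos: [0.6064, -0.0246, 0.1079]
tcp_rot: [0.999, 0.053, 0.0, 0.0]
wrist_force: [0.2, 0.4, -2.6]
width: 0.27
gripper_force: 60.9
```

```bash
python3 -m pendant '{"dp":[[0,0,0.001],[0,0,0.001],[0,0,0.001]],"spin":[0,0,0],"jaw":[0.01,0.01,0.01]}'
```

```text
t: 20.72
tool_pos: [0.6064, -0.0247, 0.107]
tcp_rot: [0.999, 0.053, 0.0, 0.0]
wrist_force: [-0.9, -0.0, -3.5]
width: 0.268
gripper_force: 60.9
```

```bash
python3 -m pendant '{"dp":[[-0.001,0,0.002],[-0.001,0,0.004],[-0.001,0,0.004],[-0.001,0,0.004]],"spin":[0,0,0,0],"jaw":[0.01,0.01,0.01,0.01]}'; python3 -m pendant '{"dp":[[0,0,0.001],[0,0,0.002],[0,0,0.002],[0,0,0.002]],"spin":[0,0,0,0],"jaw":[0.01,0.01,0.01,0.01]}'
```

```text
t: 21.05
tool_pos: [0.6056, -0.0248, 0.1038]
tcp_rot: [0.999, 0.053, 0.0, 0.0]
wrist_force: [-1.9, 0.4, 6.1]
width: 0.267
gripper_force: 61.7
t: 21.38
tool_pos: [0.6056, -0.0248, 0.1037]
tcp_rot: [0.999, 0.053, 0.0, 0.0]
wrist_force: [-8.2, 0.5, 14.1]
width: 0.267
gripper_force: 63.1
```

Seated (firm contact at 0.1037). Release, rise and check.

```bash
python3 -m pendant '{"dp":[[0,0,-0.002],[0,0,-0.002],[0,0,-0.002],[0,0,-0.002],[0,0,-0.002]],"spin":[0,0,0,0,0],"jaw":[0.045,0.045,0.045,0.045,0.045]}'
python3 -m pendant '{"dp":[[0,0,-0.03],[0,0,-0.06],[0,0,-0.1],[0,0,-0.14],[0,0,-0.17],[0,0,-0.17]],"spin":[0,0,0,0,0,0],"jaw":[0.045,0.045,0.045,0.045,0.045,0.045]}'
python3 - <<'E'
from m import *
T=tool(); st(); a=grab('scene'); b=grab('side'); w=grab('wrist')
print('rim z .152 expected')
for im in (a,b,w):
    print(totes(im,.14,.16,(.45,.8,-.15,.15)))
c=post(w,.605,-.0245,.117); 
for im in (a,b): r=totes(im,.06,.078,(.5,.8,-.5,-.22)); print('tL',r)
d=np.array([.608,-.352])-T[:2,3]; print(d@T[:2,0],d@T[:2,1])
E
```

```text
t: 21.8
tool_pos: [0.6055, -0.0248, 0.1026]
tcp_rot: [0.999, 0.053, 0.0, 0.0]
wrist_force: [1.0, 0.5, 2.0]
width: 0.526
gripper_force: 0.0
t: 22.3
tool_pos: [0.6083, -0.0252, 0.2815]
tcp_rot: [0.999, 0.053, 0.007, 0.001]
wrist_force: [1.0, -0.2, 0.6]
width: 0.528
gripper_force: 0.0
t 22.3 tcp [ 0.6083 -0.0252  0.2815] x [0.994 0.106 0.013] y [ 0.106 -0.994  0.004] z [ 0.013 -0.002 -1.   ] F [ 1.  -0.2  0.6] w 0.528 g 0.0
rim z .152 expected
(array([ 0.6064024, -0.027196 ], dtype=float32), np.float32(-83.93871), (125.68360900878906, 159.96791076660156), 520)
(array([ 0.6050127 , -0.02461257], dtype=float32), np.float32(-84.629654), (121.02103424072266, 167.37599182128906), 635)
(array([ 0.60753816, -0.02549538], dtype=float32), np.float32(-83.872055), (120.48751068115234, 161.58282470703125), 5711)
post 451 [607.4 -24.9] [23.3 23.7] 5.5
tL (array([ 0.60576737, -0.35409307], dtype=float32), np.float32(95.70939), (125.33609008789062, 161.07720947265625), 529)
tL (array([ 0.6031735 , -0.35293484], dtype=float32), np.float32(94.94758), (125.48202514648438, 170.58282470703125), 337)
-0.03487915311667706 0.32491270812059503
```

```bash
python3 -m pendant '{"dp":[[-0.035,0.32,0],[-0.035,0.32,0],[-0.035,0.32,0],[-0.035,0.32,0],[-0.035,0.32,0],[-0.035,0.32,0],[-0.035,0.32,0],[-0.035,0.32,0.03]],"spin":[0,0,0,0,0,0,0,0],"jaw":[0.045,0.045,0.045,0.045,0.045,0.045,0.045,0.045]}'
python3 -m pendant '{"dp":[[0,0,0.03],[0,0,0.03],[0,0,0.03]],"spin":[0,0,0],"jaw":[0.045,0.045,0.045]}'
python3 - <<'E'
from m import *
T=tool(); st(); w=grab('wrist','w9')
print(totes(w,.06,.078,(.45,.8,-.5,-.2))); c=post(w,.607,-.352)
d=c-T[:2,3]; print(d@T[:2,0],d@T[:2,1])
E
```

```text
t: 23.12
tool_pos: [0.6051, -0.3507, 0.247]
tcp_rot: [0.999, 0.052, 0.003, 0.003]
wrist_force: [1.9, 0.8, 1.3]
width: 0.528
gripper_force: 0.0
t: 23.37
tool_pos: [0.6018, -0.3445, 0.2075]
tcp_rot: [0.999, 0.053, -0.004, -0.003]
wrist_force: [-0.2, 0.4, -0.2]
width: 0.524
gripper_force: 0.0
t 23.37 tcp [ 0.6018 -0.3445  0.2075] x [ 0.994  0.105 -0.007] y [ 0.105 -0.994 -0.007] z [-0.008  0.006 -1.   ] F [-0.2  0.4 -0.2] w 0.524 g 0.0
(array([ 0.60680634, -0.3528572 ], dtype=float32), np.float32(94.790695), (118.65428924560547, 161.08140563964844), 4899)
post 432 [ 606.7 -353.1] [23.9 23.7] 5.9
0.003970683682344088 0.009005154861889207
```

```bash
python3 -m pendant '{"dp":[[0.003,0.007,0.03],[0.003,0.007,0.06],[0.003,0.007,0.09],[0.003,0.007,0.1],[0.003,0.007,0.1],[0.003,0.007,0.1]],"spin":[0,0,0,0,0,0],"jaw":[0.045,0.045,0.045,0.045,0.045,0.045]}'
python3 - <<'E'
from m import *
T=tool(); st(); d=np.array([.6067,-.353])-T[:2,3]; print(d@T[:2,0],d@T[:2,1])
E
```

```text
t: 23.92
tool_pos: [0.6088, -0.3523, 0.115]
tcp_rot: [0.999, 0.053, 0.001, 0.001]
wrist_force: [-0.2, 0.3, 1.6]
width: 0.523
gripper_force: 0.0
t 23.92 tcp [ 0.6088 -0.3523  0.115 ] x [0.994 0.107 0.001] y [ 0.107 -0.994  0.001] z [ 0.001 -0.001 -1.   ] F [-0.2  0.3  1.6] w 0.523 g 0.0
-0.0021367801471374897 0.0004797822603951534
```

```bash
python3 -m pendant '{"dp":[[-0.002,0,0.03],[-0.002,0,0.06],[-0.002,0,0.08],[-0.002,0,0.09],[-0.002,0,0.095],[-0.002,0,0.095]],"spin":[0,0,0,0,0,0],"jaw":[0.045,0.045,0.045,0.045,0.045,0.045]}' 
python3 -m pendant '{"dp":[[0,0,0],[0,0,0],[0,0,0],[0,0,0],[0,0,0],[0,0,-0.02],[0,0,-0.02]],"spin":[0,0,0,0,0,0,0],"jaw":[0.01,0.01,0.01,0.01,0.01,0.01,0.01]}'
python3 -m pendant '{"dp":[[0,0,-0.04],[0,0,-0.08],[0,0,-0.12],[0,0,-0.16],[0,0,-0.2],[0,0,-0.22],[0,0,-0.22],[0,0,-0.22]],"spin":[0,0,0,0,0,0,0,0],"jaw":[0.01,0.01,0.01,0.01,0.01,0.01,0.01,0.01]}'
python3 - <<'E'
from m import *
T=tool(); st(); d=np.array([.6055,-.0248])-T[:2,3]; print(d@T[:2,0],d@T[:2,1])
b=grab('scene'); print(totes(b,.14,.16,(.45,.8,-.15,.15)))
E
```

```text
t: 24.42
tool_pos: [0.607, -0.3532, 0.02]
tcp_rot: [0.999, 0.053, 0.001, 0.001]
wrist_force: [-0.2, 0.3, 0.1]
width: 0.53
gripper_force: 0.0
t: 25.0
tool_pos: [0.6075, -0.354, 0.0416]
tcp_rot: [0.999, 0.053, 0.002, 0.002]
wrist_force: [1.0, -0.8, -1.0]
width: 0.266
gripper_force: 60.7
t: 25.67
tool_pos: [0.6063, -0.3532, 0.2593]
tcp_rot: [0.999, 0.053, 0.001, 0.001]
wrist_force: [0.1, 0.7, -2.6]
width: 0.268
gripper_force: 60.7
t 25.67 tcp [ 0.6063 -0.3532  0.2593] x [0.994 0.106 0.002] y [ 0.106 -0.994  0.002] z [ 0.002 -0.002 -1.   ] F [ 0.1  0.7 -2.6] w 0.268 g 60.68638801574707
0.03386840310589666 -0.3266804861587046
(array([ 0.60680145, -0.02736645], dtype=float32), np.float32(-83.627495), (124.35438537597656, 160.08389282226562), 532)
```

```bash
python3 -m pendant '{"dp":[[0.034,-0.327,0],[0.034,-0.327,0],[0.034,-0.327,0],[0.034,-0.327,0],[0.034,-0.327,0],[0.034,-0.327,0],[0.034,-0.327,0],[0.034,-0.327,0]],"spin":[0,0,0,0,0,0,0,0],"jaw":[0.01,0.01,0.01,0.01,0.01,0.01,0.01,0.01]}' 
python3 -m pendant '{"dp":[[0,0,0],[0,0,0.02],[0,0,0.045],[0,0,0.045],[0,0,0.045],[0,0,0.045],[0,0,0.045]],"spin":[0,0,0,0,0,0,0],"jaw":[0.01,0.01,0.01,0.01,0.01,0.01,0.01]}' 
python3 - <<'E'
from m import *
T=tool(); st(); d=np.array([.606,-.0248])-T[:2,3]; print(d@T[:2,0],d@T[:2,1])
zt=T[2,3]+.0505
for n in ('scene','side'): im=grab(n); print(zt,totes(im,zt-.012,zt+.008,(.45,.8,-.15,.15)),totes(im,.142,.158,(.45,.8,-.15,.15)))
E
```

```text
t: 26.38
tool_pos: [0.6031, -0.0214, 0.2536]
tcp_rot: [0.999, 0.053, -0.003, -0.001]
wrist_force: [1.2, 0.4, -2.0]
width: 0.267
gripper_force: 60.6
t: 26.97
tool_pos: [0.6057, -0.0246, 0.2141]
tcp_rot: [0.999, 0.053, 0.001, 0.0]
wrist_force: [0.3, -0.3, -2.6]
width: 0.265
gripper_force: 60.7
t 26.97 tcp [ 0.6057 -0.0246  0.2141] x [0.994 0.105 0.001] y [ 0.105 -0.994  0.   ] z [ 0.001 -0.    -1.   ] F [ 0.3 -0.3 -2.6] w 0.265 g 60.67724347114563
0.0003213210595506967 0.00024968616431059914
0.26460366134641833 (array([ 0.6071545 , -0.02596182], dtype=float32), np.float32(94.930984), (123.39974975585938, 160.667236328125), 362) (array([ 0.6079613 , -0.02730251], dtype=float32), np.float32(-83.2908), (122.73544311523438, 160.2435760498047), 290)
0.26460366134641833 (array([ 0.6037162 , -0.02446868], dtype=float32), np.float32(95.70195), (122.40283966064453, 168.5481719970703), 491) (array([ 0.60521716, -0.02204819], dtype=float32), np.float32(-84.303535), (122.22360229492188, 160.57199096679688), 391)
```

Well aligned. Lower towards about 0.166.

```bash
python3 -m pendant '{"dp":[[0,0,0.015],[0,0,0.028],[0,0,0.037],[0,0,0.043],[0,0,0.046],[0,0,0.046],[0,0,0.046]],"spin":[0,0,0,0,0,0,0],"jaw":[0.01,0.01,0.01,0.01,0.01,0.01,0.01]}'
python3 -m pendant '{"dp":[[0,0,0.001],[0,0,0.002],[0,0,0.002],[0,0,0.002]],"spin":[0,0,0,0],"jaw":[0.01,0.01,0.01,0.01]}'
```

```text
t: 27.65
tool_pos: [0.6053, -0.0241, 0.1674]
tcp_rot: [0.999, 0.053, 0.0, 0.0]
wrist_force: [0.0, 0.0, -2.2]
width: 0.266
gripper_force: 60.7
t: 27.98
tool_pos: [0.6052, -0.0241, 0.1654]
tcp_rot: [0.999, 0.053, 0.0, 0.0]
wrist_force: [-0.2, 0.5, -2.8]
width: 0.264
gripper_force: 60.7
```

```bash
python3 -m pendant '{"dp":[[0,0,0.001],[0,0,0.0015],[0,0,0.0015],[0,0,0.0015]],"spin":[0,0,0,0],"jaw":[0.01,0.01,0.01,0.01]}'
```

```text
t: 28.32
tool_pos: [0.6055, -0.0241, 0.1652]
tcp_rot: [0.999, 0.053, 0.001, 0.0]
wrist_force: [-3.6, 0.4, 5.9]
width: 0.268
gripper_force: 61.6
```

```bash
python3 -m pendant '{"dp":[[0,0,0],[0,0,0],[0,0,0],[0,0,0],[0,0,0]],"spin":[0,0,0,0,0],"jaw":[0.045,0.045,0.045,0.045,0.045]}'
python3 -m pendant '{"dp":[[0,0,-0.03],[0,0,-0.06],[0,0,-0.1],[0,0,-0.13],[0,0,-0.13],[0,0,-0.13]],"spin":[0,0,0,0,0,0],"jaw":[0.045,0.045,0.045,0.045,0.045,0.045]}'
python3 - <<'E'
from m import *
T=tool(); st()
a=grab('scene');b=grab('side')
for im in (a,b): print(totes(im,.204,.222,(.45,.8,-.15,.15)),totes(im,.142,.158,(.45,.8,-.15,.15)))
cv2.imwrite('pics/q.png',np.hstack([cv2.resize(a['pixels'][110:270,190:370,::-1],None,fx=2.2,fy=2.2),cv2.resize(b['pixels'][110:270,140:320,::-1],None,fx=2.2,fy=2.2)]))
d=np.array([.447,-.364])-T[:2,3]; print(d@T[:2,0],d@T[:2,1])
E
```

```text
t: 28.73
tool_pos: [0.6053, -0.0239, 0.1637]
tcp_rot: [0.999, 0.053, 0.0, -0.0]
wrist_force: [0.4, 1.7, 0.8]
width: 0.526
gripper_force: 0.0
t: 29.23
tool_pos: [0.6063, -0.0244, 0.2968]
tcp_rot: [0.999, 0.053, 0.003, 0.001]
wrist_force: [-0.3, 0.2, -0.3]
width: 0.529
gripper_force: 0.0
t 29.23 tcp [ 0.6063 -0.0244  0.2968] x [0.994 0.105 0.005] y [ 0.105 -0.994  0.002] z [ 0.005 -0.001 -1.   ] F [-0.3  0.2 -0.3] w 0.529 g 0.0
(array([ 0.6039292 , -0.02633933], dtype=float32), np.float32(94.33918), (125.34730529785156, 161.9913787841797), 526) (array([ 0.606828  , -0.02694793], dtype=float32), np.float32(-83.36586), (123.48051452636719, 159.53846740722656), 466)
(array([ 0.60199726, -0.02213026], dtype=float32), np.float32(95.297585), (120.9372787475586, 160.57540893554688), 580) (array([ 0.60329014, -0.02182142], dtype=float32), np.float32(95.73192), (119.16497802734375, 160.6096649169922), 481)
-0.19424221697718635 0.32090575272772043
```

View pics/q.png

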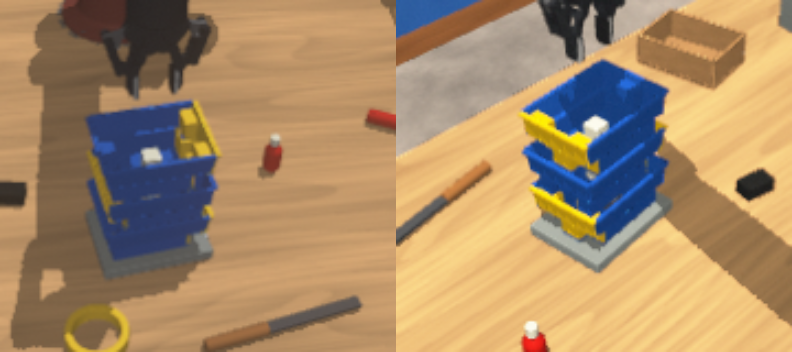

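The column of two totes stands level with alternating yellow ends, the side view at (595,160) showing even steps. Now back to the lever.

```bash
python3 -m pendant '{"dp":[[-0.021,0.035,0],[-0.042,0.07,0],[-0.064,0.106,0],[-0.085,0.141,0],[-0.106,0.176,0],[-0.127,0.211,0],[-0.149,0.246,0],[-0.17,0.281,0]],"spin":[0,0,0,0,0.1,0.2,0.3,0.35],"jaw":[0.045,0.045,0.045,0.045,0.045,0.045,0.045,0.045]}'
python3 -m pendant '{"dp":[[0,0,0.04],[0,0,0.08],[0,0,0.08],[0,0,0.08]],"spin":[0,0,0,0],"jaw":[0.045,0.045,0.045,0.045]}' 
python3 - <<'E'
from m import *
T=tool(); st(); w=grab('wrist'); valve(w,(0,384,0,512))
d=np.array([.447,-.364])-T[:2,3]; print(d@T[:2,0],d@T[:2,1])
E
```

```text
t: 30.0
tool_pos: [0.4637, -0.3224, 0.2909]
tcp_rot: [0.992, -0.124, -0.002, -0.001]
wrist_force: [1.7, -0.4, -0.3]
width: 0.526
gripper_force: 0.0
t: 30.33
tool_pos: [0.4634, -0.3196, 0.2087]
tcp_rot: [0.993, -0.122, -0.004, -0.003]
wrist_force: [-0.5, 0.3, 0.5]
width: 0.535
gripper_force: 0.0
t 30.33 tcp [ 0.4634 -0.3196  0.2087] x [ 0.97  -0.242 -0.009] y [-0.242 -0.97  -0.005] z [-0.008  0.007 -1.   ] F [-0.5  0.3  0.5] w 0.535 g 0.0
disc [ 0.3884 -0.3488] r 84.23092491785673
green 133 [ 0.4191 -0.2784  0.0286] ang 66.5 r 0.0768
red 133 [ 0.4622 -0.3675  0.0288] ang -14.2 r 0.0761
red 111 [ 0.4469 -0.379   0.0474] ang -27.3 r 0.0658
knob 319 [ 0.4478 -0.3632  0.0926] ang -13.7 r 0.061
armgrey 167 [ 0.5734 -0.6027  0.0414] ang -53.9 r 0.3141
armgrey 840 [ 0.5002 -0.5067  0.0476] ang -54.7 r 0.1935
armgrey 855 [ 0.3957 -0.3519  0.0475] ang -23.3 r 0.0079
-0.005191008792346493 0.04706052883517183
```

```bash
python3 -m pendant '{"dp":[[-0.002,0.025,0],[-0.005,0.046,0],[-0.005,0.046,0.03],[-0.005,0.046,0.07],[-0.005,0.046,0.085],[-0.005,0.046,0.085],[-0.005,0.046,0.085]],"spin":[0,0,0,0,0,0,0],"jaw":[0.045,0.045,0.045,0.045,0.045,0.045,0.045]}'
python3 - <<'E'
from m import *
T=tool(); st()
d=np.array([.4472,-.3635])-T[:2,3]; print(d@T[:2,0],d@T[:2,1])
E
```

```text
t: 30.97
tool_pos: [0.4509, -0.3653, 0.1307]
tcp_rot: [0.993, -0.121, 0.001, 0.001]
wrist_force: [0.2, -0.0, -0.4]
width: 0.524
gripper_force: 0.0
t 30.97 tcp [ 0.4509 -0.3653  0.1307] x [ 0.971 -0.241  0.002] y [-0.241 -0.971  0.001] z [ 0.001 -0.002 -1.   ] F [ 0.2 -0.  -0.4] w 0.524 g 0.0
-0.004074534936361583 -0.0008572524653502651
```

```bash
python3 -m pendant '{"dp":[[-0.004,-0.001,0.02],[-0.004,-0.001,0.045],[-0.004,-0.001,0.06],[-0.004,-0.001,0.068],[-0.004,-0.001,0.068],[-0.004,-0.001,0.068],[-0.004,-0.001,0.068]],"spin":[0,0,0,0,0,0,0],"jaw":[0.045,0.045,0.045,0.045,0.028,0.028,0.028]}'
python3 -m pendant '{"dp":[[-0.0002,-0.0052,0],[-0.0009,-0.0104,0],[-0.002,-0.0155,0],[-0.0036,-0.0205,0],[-0.0056,-0.0254,0],[-0.008,-0.03,0],[-0.0108,-0.0344,0],[-0.014,-0.0386,0]],"spin":[-0.0873,-0.1745,-0.2618,-0.349,-0.4363,-0.5236,-0.6109,-0.698],"jaw":[0.028,0.028,0.028,0.028,0.028,0.028,0.028,0.028]}'
python3 -c "
from m import *
T=tool();st();d=T[:2,3]-[.388,-.3489];print(np.degrees(np.arctan2(d[1],d[0])),np.hypot(*d))"
```

```text
t: 31.55
tool_pos: [0.4477, -0.3643, 0.0635]
tcp_rot: [0.993, -0.122, 0.002, 0.001]
wrist_force: [-0.0, 0.2, 0.8]
width: 0.325
gripper_force: 0.0
t: 32.22
tool_pos: [0.4435, -0.324, 0.0634]
tcp_rot: [0.974, 0.227, 0.001, 0.003]
wrist_force: [1.1, -2.8, -0.6]
width: 0.33
gripper_force: 1.6
t 32.22 tcp [ 0.4435 -0.324   0.0634] x [0.897 0.442 0.002] y [ 0.442 -0.897  0.006] z [ 0.004 -0.005 -1.   ] F [ 1.1 -2.8 -0.6] w 0.33 g 1.623215451836586
24.176975113022007 0.060857165355690385
```

Tracking the arc well; second half.

```bash
python3 -m pendant '{"dp":[[-0.0002,-0.0052,0],[-0.0009,-0.0104,0],[-0.002,-0.0155,0],[-0.0036,-0.0205,0],[-0.0056,-0.0254,0],[-0.008,-0.03,0],[-0.0108,-0.0344,0],[-0.014,-0.0386,0]],"spin":[-0.0873,-0.1745,-0.2618,-0.349,-0.4363,-0.5236,-0.6109,-0.698],"jaw":[0.028,0.028,0.028,0.028,0.028,0.028,0.028,0.028]}'
python3 -m pendant '{"dp":[[0,-0.002,0],[0,-0.002,0],[0,-0.002,0]],"spin":[0,0,0],"jaw":[0.028,0.028,0.028]}'
python3 - <<'E'
from m import *
T=tool();st();d=T[:2,3]-[.388,-.3489];print(np.degrees(np.arctan2(d[1],d[0])),np.hypot(*d))
for n in ('scene','side'):
    im=grab(n); P=cloud(im); V=im['pixels'].max(2)
    m=(V<75)&(P[...,2]>.086)&(P[...,2]<.097)&(np.hypot(P[...,0]-.412,P[...,1]+.294)<.03); print(m.sum(),np.median(P[m],0) if m.sum() else '')
E
```

```text
t: 32.88
tool_pos: [0.4148, -0.2947, 0.0635]
tcp_rot: [0.838, 0.546, 0.002, 0.003]
wrist_force: [5.1, 0.4, -1.7]
width: 0.325
gripper_force: 2.0
t: 33.13
tool_pos: [0.4118, -0.2939, 0.0625]
tcp_rot: [0.839, 0.544, 0.0, 0.002]
wrist_force: [1.9, -0.2, 1.7]
width: 0.327
gripper_force: 1.3
t 33.13 tcp [ 0.4118 -0.2939  0.0625] x [ 0.408  0.913 -0.001] y [ 0.913 -0.408  0.004] z [ 0.003 -0.003 -1.   ] F [ 1.9 -0.2  1.7] w 0.327 g 1.3175351545214653
66.62184557614549 0.05996162639195718
17 [ 0.4083627  -0.28889725  0.09104865]
0
```

```bash
python3 -m pendant '{"dp":[[0,-0.002,0],[0,-0.002,0],[0,-0.002,0],[0,0.001,0],[0,0.001,0]],"spin":[0,0,0,0,0],"jaw":[0.028,0.028,0.028,0.028,0.034]}'
python3 -m pendant '{"dp":[[0,0,0],[0,0,-0.03],[0,0,-0.07],[0,0,-0.11],[0,0,-0.15],[0,0,-0.17],[0,0,-0.17]],"spin":[0,0,0,0,0,0,0],"jaw":[0.04,0.04,0.04,0.04,0.04,0.04,0.04]}'
python3 - <<'E'
from m import *
st(); w=grab('wrist','w10'); valve(w,(0,384,0,512))
E
```

```text
t: 33.65
tool_pos: [0.4108, -0.2927, 0.0598]
tcp_rot: [0.839, 0.545, -0.001, -0.001]
wrist_force: [0.5, 0.1, 0.5]
width: 0.4
gripper_force: 0.0
t: 34.23
tool_pos: [0.4134, -0.2951, 0.2373]
tcp_rot: [0.839, 0.545, 0.001, 0.005]
wrist_force: [-1.1, -0.2, 0.4]
width: 0.472
gripper_force: 0.0
t 34.23 tcp [ 0.4134 -0.2951  0.2373] x [ 0.407  0.913 -0.004] y [ 0.913 -0.407  0.01 ] z [ 0.007 -0.007 -1.   ] F [-1.1 -0.2  0.4] w 0.472 g 0.0
disc [ 0.3878 -0.3488] r 84.66414750844137
green 128 [ 0.4183 -0.2779  0.029 ] ang 66.7 r 0.0772
red 96 [ 0.4613 -0.3669  0.0291] ang -13.9 r 0.0757
red 120 [ 0.4423 -0.3754  0.0469] ang -26.0 r 0.0607
knob 289 [ 0.4124 -0.2932  0.0926] ang 66.1 r 0.0608
armgrey 569 [ 0.3911 -0.3402  0.0469] ang 68.5 r 0.0092
armgrey 206 [ 0.4964 -0.5034  0.0425] ang -54.9 r 0.189
armgrey 1077 [ 0.6337 -0.6111  0.045 ] ang -46.8 r 0.3596
```

The lever is at 66.1° and the mark at 66.7°. One last check of the column, then hand in.

```bash
python3 - <<'E'
from m import *
a=grab('scene'); r=totes(a,.204,.222,(.45,.8,-.15,.15)); r2=totes(a,.142,.158,(.45,.8,-.15,.15)); print(r,r2)
if np.hypot(*(r[0]-[.605,-.0245]))<.012 and r[3]>300 and r2[3]>300: print(bot.hand_in())
E
```

```text
(array([ 0.60427433, -0.02679303], dtype=float32), np.float32(95.372826), (126.03719329833984, 163.2646026611328), 512) (array([ 0.607887  , -0.02641512], dtype=float32), np.float32(-83.50678), (123.06102752685547, 158.2570343017578), 443)
the job is handed in; nothing more can be done
None
```

The job is handed in, with no verdict returned: I shut the lever against its stop, stood both hubs in the bottom tote, stacked the two loose totes present level with alternating yellow ends, and left the lever within 1° of the green mark.

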